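Dock the headlamp case and snap its locking lever over

TASK

Push the blue headlamp case along its charging tray until it is fully home against the stop at the back, then push the red locking lever over past its centre so that it snaps down across the front of the case and stays there. It is all done by pushing with the fingertips: do not lift or tip the case, and leave the dispenser, tumbler, shoehorn and clothes peg where they are.

Things in the scene. Friction and masses are not known exactly. Their poses are not given: they have to be found in the camera images.
- dock: Charging tray fixed to the shelf. Origin: on the shelf, straight under the case's origin when the case is home. x points from the open mouth to the back stop, y to the side with the red lever, z up. Aluminium floor plate, top at z = 6 mm, x -150 to +85, y +-65. Grey side walls: inner faces y = +-48 mm, 8 mm thick, x -55 to +62, tops z = 40.
- case: Closed blue headlamp case, 120 (x) x 90 (y) x 50 (z) mm, about 0.35 kg, loose. Origin: centre of its underside. It lies on the tray's floor plate, already between the side walls (3 mm play each side) with its x along the tray's x, 35 to 75 mm short of home. Push its -x face. Home, it touches the back stop, its origin at x 0, z 6 mm and its -x face at x -60 mm in the tray's frame.
- lever (a joint): Lever angle, rad, about the tray's x. 0 = open, leaning 25 degrees out to the tray's +y; 0.44 = upright; 1.83 = locked, 80 degrees over to -y, lying across the mouth close to the case. An over-centre spring drives it to the stop on its side of the balance point 0.92 (0.23 N m at the stops, about 3 N at the knob). If the case is not home the lever strikes it.
- lever_pivot (a point): Lever's pivot axis, parallel to the tray's x, between two dark steel cheeks (tops at z = 42 mm) beside the mouth: at x = -72, y = +66, z = 30 mm in the tray's frame. The lever swings in the plane x = -72 mm of the tray's frame.
- lever_tip (a point): Centre of the 18 mm red ball knob at the lever's end, 80 mm from the pivot; the lever's bar is 10 mm thick. Open, the knob is at y = +100, z = 102 mm in the tray's frame; upright its top is at z = 119 mm; locked it is at y = -13, z = 44 mm.
- dock_stop (a point): Centre of the back stop's face, which looks to the tray's -x: at x = +60 mm, y = 0, z = 31 mm in the tray's frame. Grey block 112 mm wide, top at z = 62 mm.
- dispenser: Pale ceramic push dispenser with a steel pump, 72 mm in diameter, 160 mm tall, spout 44 mm long. Origin: centre of its underside. Leave alone.
- tumbler: Clear glass tumbler, 72 mm in diameter, 95 mm tall. Origin: centre of its underside. Leave alone.
- shoehorn: Steel shoehorn lying flat beyond the tray, 214 mm long along its y, up to 36 mm wide, 9 mm high. Origin: underside, near its middle. Leave alone.
- peg: Wooden clothes peg lying on the shelf, 72 mm long along its x, 14 mm wide, 10 mm high. Origin: centre of its underside. Leave alone.
Mind the look-alikes: they are no part of the job. Of the things like the case, leave any that is pink; of the rest the smaller one is meant.

How it is judged (in metres and radians):
On the way, in this order (a step that is already met when the one before it is completed fails the run):
1. the case is pushed home against the back stop while the lever is still open (x of case in the frame of dock between -0.005 and 0.006 m and value of joint lever below 0.4 rad), for 0.1 s.
2. the lever has snapped over to its locked position (value of joint lever above 1.72 rad), for 0.2 s.
At the end, for the whole second after the job is handed in: The case lies flat in the tray within 5 mm of fully home, at rest, and the lever rests in its locked position (beyond 1.72 rad); the four other things are within 20 mm of where they stood (x of case in the frame of dock between -0.005 and 0.006 m and angle between the x axis of case and the x axis of dock, either way round below 0.08 rad and angle between case's own z axis and vertical below 0.06 rad and z of case in the frame of dock below 0.01 m and linear speed of case below 0.01 m/s and value of joint lever above 1.72 rad and distance of each of dispenser, tumbler, shoehorn, peg from where it was at the start of the episode below 0.02 m); the robot touches nothing.
It fails at once if the case is lifted (more than 12 mm off the tray's floor) or tipped (z of case in the frame of dock above 0.018 m or angle between case's own z axis and vertical above 0.2 rad).
It fails at once if the dispenser is moved by more than 20 mm or tipped (distance of dispenser from where it was at the start of the episode above 0.02 m or angle between dispenser's own z axis and vertical above 0.3 rad).
It fails at once if the tumbler is moved by more than 20 mm or tipped (distance of tumbler from where it was at the start of the episode above 0.02 m or angle between tumbler's own z axis and vertical above 0.3 rad).
It fails at once if the shoehorn is moved by more than 20 mm or tipped (distance of shoehorn from where it was at the start of the episode above 0.02 m or angle between shoehorn's own z axis and vertical above 0.3 rad).
It fails at once if the peg is moved by more than 20 mm or tipped (distance of peg from where it was at the start of the episode above 0.02 m or angle between peg's own z axis and vertical above 0.3 rad).
It also fails if it takes over 42 s, if anything falls off the work surface, if the arm or the gripper's body presses on something with over 40 N, if the wrist force passes 120 N, or if a joint passes its speed limit or range.

ROBOT

A 6-joint arm with a two-finger parallel gripper is mounted at the origin on the work surface. World frame = base frame: x ahead of the robot, y to its left, z up, the work surface at z = 0. Lengths are in mm, angles in rad, forces in N, time in s.
With the tool pointing down it reaches from about 350 to 875 mm from the base axis. Payload 4.2 kg.
Tool frame: the origin (TCP) lies at the very end of the fingers, on their centre line; the grasp point (between the pads) lies 19 mm behind it; z points along the fingers, y is the line along which they close (so a half turn about z gives the same grasp; the last joint's range is limited). The gripper opens to 85 mm and grips with 20 to 120 N. Pads are 22 mm wide; open, the fingers measure 114 mm over their backs; the gripper's body (76 mm by 85 mm) begins 54 mm behind the grasp point. The pads swing forward as they close: fully open they stand 13 mm farther back than shut.
Start: joints at [1.537, 0.385, 0.008, 0, -1.194, -0.259], TCP at [180.364, 598.388, 231.312] pointing down, gripper open.
Joint ranges: [-3.14, 3.14], [-1.21, 2.06], [-1.07, 1.41], [-3.16, 2.05], [-2.99, -0.16], [-3.1, 3.1]. Speed limits (rad/s): [2.79, 2.79, 3.14, 3.14, 3.14, 3.14].

INTERFACE

Orientations are given as a unit quaternion [x, y, z, w].
In Python, from bench import arm, optics gives the robot as it stands. The module is installed in compiled form; this text tells all that it offers.
- The arm moves only by the tool step_arm, never from a script. Its argument "motion" is a list of rows, each an object with "dr": the turn, a rotation vector about the tool's x, y, z in units of 8 degrees (1.0 is 8 degrees), a list of three; "slide": the shift along the tool's x, y, z in mm, a list of three; "jaw": the finger opening in mm, from 0 to 85.4. A call has exactly 8 rows; each row is the pose to reach, as a shift and turn from the pose commanded when the call began, along the tool's axes at that moment; what a row does not reach only later rows make up. A row lasts 1/8 s, in which the tool goes at most 62.5 mm and 10.7 degrees, less where a joint would pass 70% of its speed; a pose out of reach is approached as far as the arm can. A call with a gripper value outside its range is refused whole. The fingers move at their own pace and stop on an object; the grip force is fixed at half the most. Time passes only in rows, so rows that repeat a pose let the fingers close, or fill a call up. It gives the time, the measured TCP pose, the force, the opening and the grip force at its end, in the units of the state.
- arm.read_state(): the state, without advancing time (a new reading comes with each control period).
- optics.get_image(name): name is "side" or "top" or "wrist"; returns the picture (480x640x3 uint8, blue, green, red); there is no depth.
- optics.camera_info(name): a dict with "camera_matrix" (3x3 intrinsics, pixels), "view" (4x4, takes a point from world to camera coordinates); the wrist camera has in their place "T_tool_cam" (4x4, takes a point from camera to tool coordinates, whose origin is the TCP and whose axes are the flange's). Camera axes: x right, y up, looking along -z (the intrinsics and any distortion apply to the point x, -y, -z); pixel columns grow to the right and rows downward; lengths in mm; the calibration is good to about 2 mm. A picture is of the moment at which its call begins: read the wrist's pose just before it. camera_info takes no time and is no camera call.
- arm.job_done(): hands the job in; it is judged then, once.
The state is a dict: "clock": time; "joints": joint angles; "joint_vel": joint speeds; "joint_efforts": joint torques, N m; "position": TCP position; "ee_rot": TCP orientation; "contact_force": force on the tool from outside, world axes, zero at the start; "wrist_torque": the same for the moment, N m; "gripper_width": finger opening in mm; "grasp_force": force on a finger pad.
Only numpy, scipy, OpenCV 4.12 (cv2) and the standard library are available. Lean on these libraries where they do the work, as an engineer would, in place of code of your own. Each camera call takes 0.05 s, during which the arm holds its last target. There are 200 camera calls.

## Working session

There is one attempt and no reset: what is moved stays moved. The work goes in short steps, Python scripts to look and compute and a tool call to move; the robot and the scene stay as the last step left them, time stands still between calls to the robot, and variables do not carry over. Pictures are saved under pics/ and viewed, at most 10 in all, crops included, and the job is handed in when it is done.

Besides the shell and the picture viewer there is one more tool, called as name(argument=value, ...) on one line, values as JSON. step_arm: Moves the arm, as the interface text tells. Its arguments: {"type":"object","properties":{"motion":{"type":"array","items":{"type":"object","properties":{"dr":{"type":"array","items":{"type":"number"}},"slide":{"type":"array","items":{"type":"number"}},"jaw":{"type":"number"}}}}},"required":["motion"]}

```bash
mkdir -p pics
python3 - <<'E'
from bench import arm, optics
import cv2,numpy as np
s=arm.read_state();print({k:np.round(s[k],3).tolist() for k in ("clock","position","ee_rot","contact_force","gripper_width")})
for n in ("side","top"):
    cv2.imwrite(f"pics/{n}0.png",optics.get_image(n))
    i=optics.camera_info(n);print(n,{k:np.round(v,4).tolist() if not isinstance(v,str) else v for k,v in i.items()})
i=optics.camera_info("wrist");print({k:np.round(v,4).tolist() for k,v in i.items()})
E
```

```text
{'clock': 0.0, 'position': [180.197, 597.846, 230.226], 'ee_rot': [0.989, -0.146, -0.0, 0.001], 'contact_force': [0.762, 0.147, 0.382], 'gripper_width': 85.281}
side {'camera_matrix': [[519.0294, 0.0, 319.9003], [0.0, 519.0294, 233.9983], [0.0, 0.0, 1.0]], 'view': [[0.9326, -0.3609, -0.0016, -507.8104], [0.183, 0.4692, 0.8639, -213.475], [-0.3111, -0.806, 0.5036, -720.607], [0.0, 0.0, 0.0, 1.0]]}
top {'camera_matrix': [[447.0327, 0.0, 316.9172], [0.0, 447.0327, 239.5784], [0.0, 0.0, 1.0]], 'view': [[-0.0188, -0.9995, 0.0243, 51.4085], [0.9927, -0.0158, 0.1199, -578.9751], [-0.1195, 0.0264, 0.9925, -794.2886], [0.0, 0.0, 0.0, 1.0]]}
{'camera_matrix': [[368.0801, 0.0, 314.1783], [0.0, 368.0801, 238.0491], [0.0, 0.0, 1.0]], 'T_tool_cam': [[-0.0006, 0.952, 0.306, 77.9742], [1.0, 0.0007, -0.0002, 0.5872], [-0.0004, 0.306, -0.952, -142.5173], [0.0, 0.0, 0.0, 1.0]]}
```

View pics/top0.png

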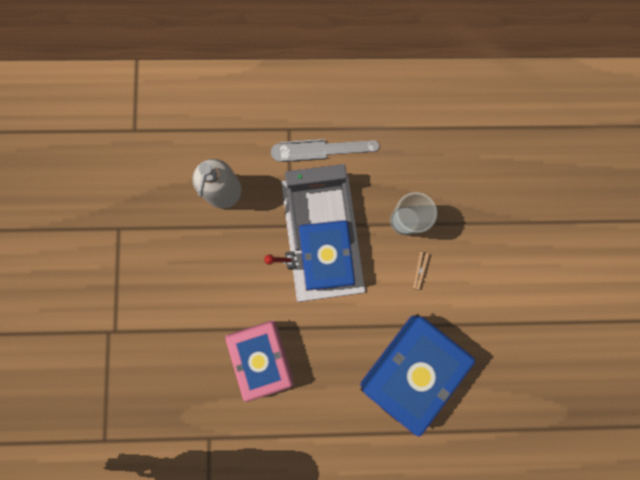

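View pics/side0.png

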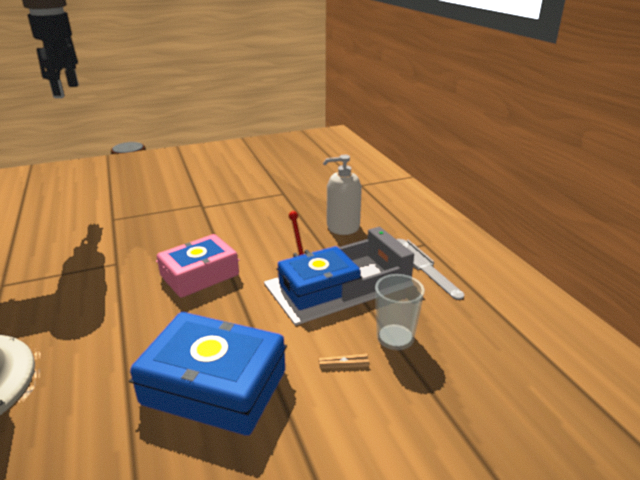

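The top view shows the tray, with its mouth toward the robot. The case is at about (327,255), the red knob at (268,259), and the front plate corners near (298,300) and (364,291). The large blue and pink cases are the look-alikes. Next I'll refine these positions.

```bash
cat > h.py <<'E'
import numpy as np,cv2
from bench import arm,optics
def cam(n):
    i=optics.camera_info(n);return np.array(i["camera_matrix"]),np.array(i["view"])
def ray(n,uv):
    K,V=cam(n);d=np.linalg.solve(K,[uv[0],uv[1],1.]);d=d*[1,-1,-1]
    R=V[:3,:3];return -R.T@V[:3,3],R.T@d/np.linalg.norm(d)
def onz(n,uv,z):
    c,d=ray(n,uv);return c+d*(z-c[2])/d[2]
def tri(a,b):
    A=0;B=0
    for n,uv in (("top",a),("side",b)):
        c,d=ray(n,uv);P=np.eye(3)-np.outer(d,d);A=A+P;B=B+P@c
    return np.linalg.solve(A,B)
def proj(n,p):
    K,V=cam(n);q=V[:3,:3]@p+V[:3,3];q=K@(q*[1,-1,-1]);return q[:2]/q[2]
def blobs(img,f):
    b,g,r=[img[...,k].astype(int) for k in range(3)];m=f(b,g,r).astype(np.uint8)
    n,l,s,c=cv2.connectedComponentsWithStats(m);return [(s[k],c[k],l==k) for k in range(1,n) if s[k][4]>15]
E
python3 - <<'E'
from h import *
np.set_printoptions(precision=1,suppress=True)
t=cv2.imread("pics/top0.png");s=cv2.imread("pics/side0.png")
red=lambda b,g,r:(r>90)&(g<40)&(b<50)
for n,i in(("top",t),("side",s)):
    print(n,[(x[0].tolist(),x[1]) for x in blobs(i,red)])
blue=lambda b,g,r:(b>90)&(r<60)&(g<100)
for st,c,m in blobs(t,blue):
    r=cv2.minAreaRect(np.argwhere(m)[:,::-1].astype(np.float32));bp=cv2.boxPoints(r)
    if st[4]>800: print(st,r,[onz("top",p,56)[:2] for p in bp])
print("campos",ray("top",(320,240))[0],ray("side",(320,240))[0])
yel=lambda b,g,r:(r>180)&(g>150)&(b<80)
a=[x[1] for x in blobs(t,yel)];print(a,[x[1] for x in blobs(s,yel)])
cv2.imwrite("pics/c.png",cv2.resize(t[155:310,240:390],None,fx=5,fy=3.8*5/3.8,interpolation=cv2.INTER_CUBIC)[:, :][:775][:, :750] if 0 else cv2.resize(t[158:308,245:385],None,fx=4,fy=4,interpolation=cv2.INTER_CUBIC))
cv2.imwrite("pics/d.png",cv2.resize(s[200:330,255:445],None,fx=4,fy=4,interpolation=cv2.INTER_CUBIC))
E
```

```text
top [([269, 256, 4, 7, 16], array([270.9, 259.4]))]
side [([290, 212, 13, 42, 154], array([296., 230.]))]
[ 300  221   55   68 2518] ((326.59417724609375, 254.72979736328125), (65.45733642578125, 48.405155181884766), 82.64761352539062) [array([603.6,  74.9]), array([613.7, -12.4]), array([496. , -24.2]), array([486.6,  61.7])]
[ 361  316  113  119 6346] ((416.7529296875, 374.17999267578125), (79.21935272216797, 97.18023681640625), 37.07307434082031) [array([314.5, -20.8]), array([ 445.5, -129.2]), array([ 360.1, -237.4]), array([ 232.3, -127.6])]
[238 336  41  52 888] ((258.1499938964844, 361.4499816894531), (45.2205696105957, 30.35786247253418), 71.56504821777344) [array([394.3, 185.7]), array([409.7, 135.5]), array([336. , 111.1]), array([321.1, 160.9])]
campos [480.8  63.2 856.5] [ 288.5 -663.9  546.5]
[array([326.3, 255.7]), array([421. , 376.5])] [array([196.2, 251.2]), array([318.4, 263.4]), array([208.6, 347.8])]
```

View pics/c.png

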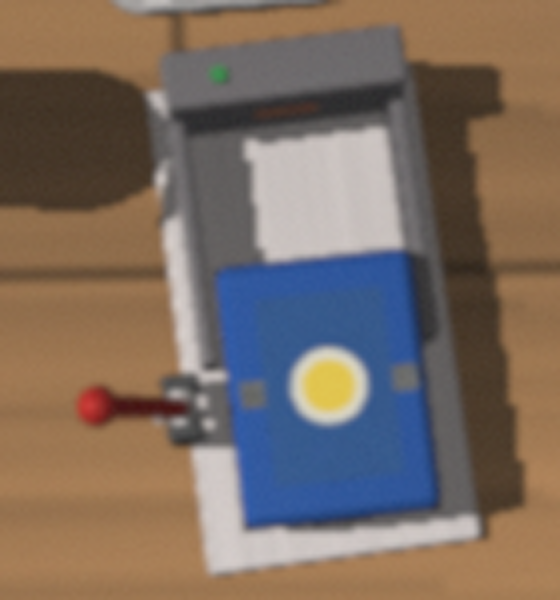

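View pics/d.png

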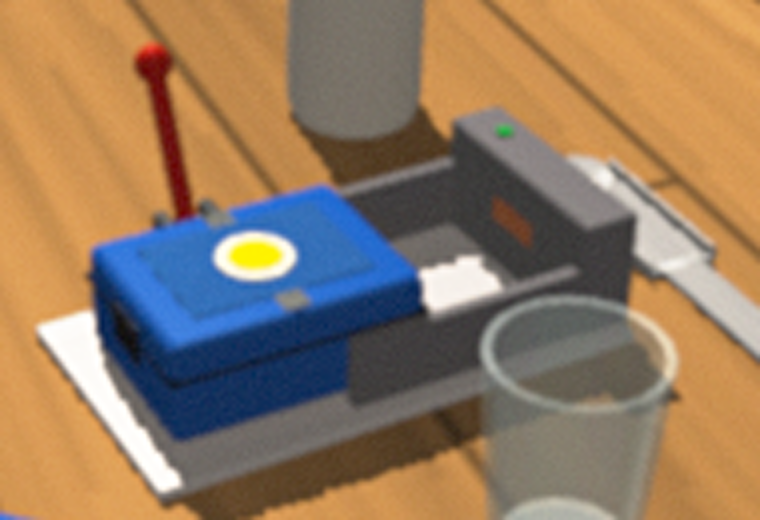

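The crops give the following positions in full-frame pixels:
- **Top view:** plate front corners (296.7,301.7) and (365,292.2), stop top back corners (285.5,172.5) and (345,164.8), knob (268.7,259.5).
- **Side view:** knob (293,215.2), plate front corners (265,282) and (296.2,324.5).

Run:
```python
from h import *
np.set_printoptions(precision=1,suppress=True)
k=tri((268.7,259.5),(293,215.2));print("knob",k,"res",proj("top",k),proj("side",k))
FLt,FRt=onz("top",(296.7,301.7),6),onz("top",(365,292.2),6)
print("front corners top",FLt,FRt,np.linalg.norm(FLt-FRt)," side",onz("side",(265,282),6),onz("side",(296.2,324.5),6))
BL,BR=onz("top",(285.5,172.5),62),onz("top",(345,164.8),62)
print("stop back",BL,BR,np.linalg.norm(BL-BR))
cs=[onz("top",p,56) for p in [(306.7,289.7),(354.5,284.7),(299.2,225),(347,221)]];print("case",cs)
# fit dock pose (rigid 2D): corners, knob, stop corners sides (y +-56)
src=np.array([[-150,65],[-150,-65],[-72,100]],float);dst=np.array([FLt[:2],FRt[:2],k[:2]])
ms,md=src.mean(0),dst.mean(0);H=(src-ms).T@(dst-md);th=np.arctan2(H[0,1]-H[1,0],H[0,0]+H[1,1])
R=np.array([[np.cos(th),-np.sin(th)],[np.sin(th),np.cos(th)]]);o=md-R@ms
print("dock",o,th,"resid",dst-(src@R.T+o))
for q in cs+[BL,BR]: print("in dock",R.T@(q[:2]-o))
```

```text
knob [539.8 124.7 104.2] res [268.9 258.9] [292.5 215.2]
front corners top [466.   80.9   6. ] [481.3 -48.6   6. ] 130.4455404515858  side [469.6  78.1   6. ] [484.  -51.9   6. ]
stop back [700.3  97.   62. ] [713.5 -11.9  62. ] 109.6937480027506
case [array([487.6,  61.8,  56. ]), array([494.9, -23.7,  56. ]), array([604.2,  73.5,  56. ]), array([610.3, -13.4,  56. ])]
dock [622.7  33.6] 0.11617010935224421 resid [[-0.2  0.1]
 [ 0.  -0.3]
 [ 0.2  0.1]]
in dock [-130.9   43.7]
in dock [-133.6  -42.1]
in dock [-13.7  41.8]
in dock [-17.8 -45.2]
in dock [84.4 54. ]
in dock [ 84.9 -55.7]
```

step_arm(motion=[{"slide":[20,23,0],"dr":[0,0,-0.3],"jaw":0},{"slide":[55,63,0],"dr":[0,0,-0.7],"jaw":0},{"slide":[93,107,0],"dr":[0,0,-1.1],"jaw":0},{"slide":[131,151,0],"dr":[0,0,-1.5],"jaw":0},{"slide":[169,194,0],"dr":[0,0,-1.9],"jaw":0},{"slide":[207,237,0],"dr":[0,0,-2.3],"jaw":0},{"slide":[245,281,0],"dr":[0,0,-2.7],"jaw":0},{"slide":[275,315,0],"dr":[0,0,-2.93],"jaw":0}])

```text
clock: 1.1
position: [352.8, 215.2, 231.2]
ee_rot: [0.998, 0.058, -0.0, 0.0]
contact_force: [-0.1, 0.6, 0.6]
gripper_width: -0.1
grasp_force: 0.0
```

step_arm(motion=[{"slide":[12,38,0],"dr":[0,0,0],"jaw":0},{"slide":[30,93,0],"dr":[0,0,0],"jaw":0},{"slide":[48,149,10],"dr":[0,0,0],"jaw":0},{"slide":[63,196,35],"dr":[0,0,0],"jaw":0},{"slide":[68,212,80],"dr":[0,0,0],"jaw":0},{"slide":[68,212,130],"dr":[0,0,0],"jaw":0},{"slide":[68,212,175],"dr":[0,0,0],"jaw":0},{"slide":[68,212,203],"dr":[0,0,0],"jaw":0}])

```text
clock: 2.1
position: [443.6, 14.1, 26.2]
ee_rot: [0.998, 0.058, -0.002, 0.001]
contact_force: [-0.0, 0.3, -0.3]
gripper_width: 0.3
grasp_force: 0.0
```

Run:
```python
from h import *
print({k:np.round(v,2).tolist() for k,v in arm.read_state().items() if k in("position","contact_force","ee_rot")})
a=optics.get_image("top")[150:330,230:430];b=optics.get_image("side")[190:370,235:435]
cv2.imwrite("pics/e.png",cv2.resize(np.hstack([a,b]),None,fx=2,fy=2,interpolation=cv2.INTER_CUBIC))
```

```text
{'position': [443.59, 14.06, 26.15], 'ee_rot': [1.0, 0.06, -0.0, 0.0], 'contact_force': [-0.03, 0.28, -0.31]}
```

View pics/e.png

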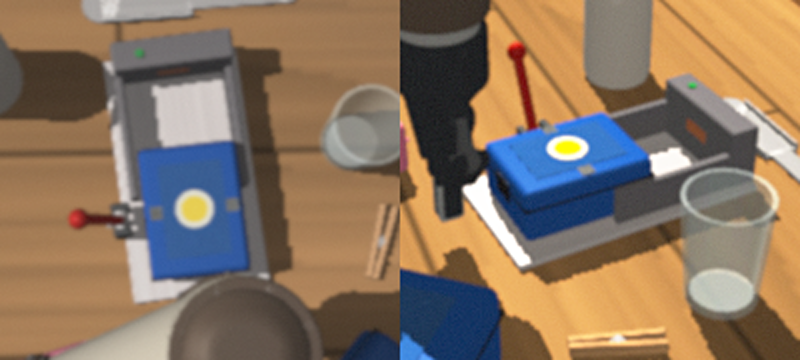

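The fingers are ahead of the case face, level with the tray axis and clear of everything, so I'm starting the push.

step_arm(motion=[{"slide":[14,-2,0],"dr":[0,0,0],"jaw":0},{"slide":[28,-2,0],"dr":[0,0,0],"jaw":0},{"slide":[38,-2,0],"dr":[0,0,0],"jaw":0},{"slide":[50,-2,0],"dr":[0,0,0],"jaw":0},{"slide":[62,-2,0],"dr":[0,0,0],"jaw":0},{"slide":[74,-2,0],"dr":[0,0,0],"jaw":0},{"slide":[86,-2,0],"dr":[0,0,0],"jaw":0},{"slide":[94,-2,0],"dr":[0,0,0],"jaw":0}])

```text
clock: 3.2
position: [538.9, 27.8, 28.2]
ee_rot: [0.998, 0.058, 0.0, 0.0]
contact_force: [-2.4, -1.3, 0.9]
gripper_width: 0.1
grasp_force: 0.9
```

```bash
cat > look.py <<'E'
import sys
from h import *
s=arm.read_state();p=s["position"];c,n=np.cos(.116),np.sin(.116)
dk=lambda q:np.round([c*(q[0]-623.5)+n*(q[1]-33),-n*(q[0]-623.5)+c*(q[1]-33)],1)
print("tcp dock",dk(p),"F",np.round(s["contact_force"],1),s["clock"])
t=optics.get_image("top");sd=optics.get_image("side")
for nm,im in(("top",t),("side",sd)):
    for st,ct,m in blobs(im,lambda b,g,r:(r>150)&(g>130)&(b<110)&(abs(r-g)<60)):
        print(nm,st[4],ct.round(1),"label dock",dk(onz(nm,ct,56)))
a=t[150:330,230:430];b=sd[190:370,235:435]
if len(sys.argv)>1: cv2.imwrite(sys.argv[1],cv2.resize(np.hstack([a,b]),None,fx=2,fy=2,interpolation=cv2.INTER_CUBIC))
E
python3 look.py
```

```text
tcp dock [-84.6   4.6] F [-2.4 -1.3  0.9] 3.2
top 2968 [71.1 73. ] label dock [324.9 426.4]
top 3464 [205.5  76.9] label dock [286.9 180. ]
top 537 [614.5  64.5] label dock [ 216.2 -600. ]
top 27 [284.3  71.2] label dock [280.1  32.2]
top 107 [345.5  72.1] label dock [264.4 -82.3]
top 23 [377.5  72.6] label dock [ 255.9 -142.5]
top 29 [332.   85.3] label dock [241.3 -53.4]
top 22 [343.6  85.4] label dock [238.6 -75.1]
top 16 [83.6 90.4] label dock [288.3 406.1]
top 782 [ 91.7 108.8] label dock [250.8 394. ]
top 1783 [222.2 109.6] label dock [219.5 156.3]
top 26 [473.7 107. ] label dock [ 166.  -313.1]
top 49 [500.7 106.4] label dock [ 160.7 -364.5]
top 16 [ 36.5 109.3] label dock [262.2 493.6]
top 18 [336.4 120.2] label dock [172.6 -52. ]
top 94 [ 75.3 122.4] label dock [228.3 425.4]
top 25 [112.4 122.1] label dock [220.5 358.5]
top 34 [400.6 123.3] label dock [ 151.6 -170.5]
top 70 [428.4 123.3] label dock [ 145.  -222.6]
top 20 [ 32.4 250.2] label dock [  2.6 516.5]
top 18 [138.8 257.3] label dock [-34.7 332.6]
top 236 [ 75.8 264.3] label dock [-32.6 443.1]
top 16 [109.1 257.9] lab
[... 4558 characters left out ...]
170.3]
side 782 [462.7 448.2] label dock [-101.  -395.4]
side 434 [331.8 434.1] label dock [-219.1 -312. ]
side 45 [618.5 421. ] label dock [  83.4 -451.4]
side 33 [126.4 423.8] label dock [-421.7 -188.8]
side 81 [633.8 416.8] label dock [ 104.5 -455.8]
side 175 [434.3 459.5] label dock [-137.5 -392.1]
side 1017 [151.  461.7] label dock [-407.4 -252.4]
side 52 [128.8 459.7] label dock [-428.  -238.7]
side 43 [311.6 460.7] label dock [-254.7 -331.7]
side 27 [ 80.1 463.5] label dock [-474.8 -219.2]
side 102 [184.3 468.6] label dock [-378.  -277.3]
side 118 [304.5 471.4] label dock [-267.1 -339.6]
side 167 [208.4 469.8] label dock [-356.  -290.6]
side 38 [351.7 473.5] label dock [-224.5 -364.9]
```

step_arm(motion=[{"slide":[3,0,0],"dr":[0,0,0],"jaw":0},{"slide":[5,0,0],"dr":[0,0,0],"jaw":0},{"slide":[7,0,0],"dr":[0,0,0],"jaw":0},{"slide":[9,0,0],"dr":[0,0,0],"jaw":0},{"slide":[10,0,0],"dr":[0,0,0],"jaw":0},{"slide":[11,0,0],"dr":[0,0,0],"jaw":0},{"slide":[12,0,0],"dr":[0,0,0],"jaw":0},{"slide":[12,0,0],"dr":[0,0,0],"jaw":0}])

```text
clock: 4.3
position: [550.2, 29.1, 28.4]
ee_rot: [0.998, 0.058, 0.0, -0.0]
contact_force: [-0.4, -0.3, -1.2]
gripper_width: -0.1
grasp_force: 0.3
```

```bash
sed -i 's/(r>150)&(g>130)&(b<110)&(abs(r-g)<60)/(r>170)\&(g>150)\&(b<85)/; s/^        print(nm/        if abs(dk(onz(nm,ct,56))).max()<90: print(nm/' look.py; python3 look.py pics/f.png
```

```text
tcp dock [-73.3   4.6] F [-0.4 -0.3 -1.2] 4.3
side 51 [354.1 252.6] label dock [1.3 5.1]
```

View pics/f.png

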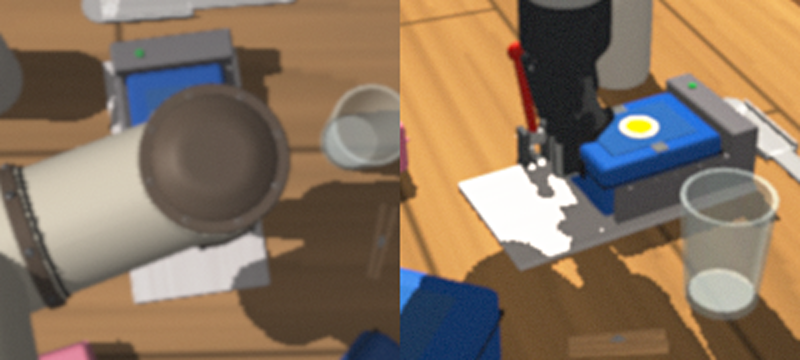

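The case is a few millimetres short of home, with no reaction from the stop yet. I'll creep forward until the force rises.

step_arm(motion=[{"slide":[1,0,0],"dr":[0,0,0],"jaw":0},{"slide":[1.5,0,0],"dr":[0,0,0],"jaw":0},{"slide":[2,0,0],"dr":[0,0,0],"jaw":0},{"slide":[2.5,0,0],"dr":[0,0,0],"jaw":0},{"slide":[3,0,0],"dr":[0,0,0],"jaw":0},{"slide":[3.5,0,0],"dr":[0,0,0],"jaw":0},{"slide":[4,0,0],"dr":[0,0,0],"jaw":0},{"slide":[4,0,0],"dr":[0,0,0],"jaw":0}])

```text
clock: 5.4
position: [551.8, 28.9, 28.0]
ee_rot: [0.998, 0.058, -0.002, 0.0]
contact_force: [-6.3, -0.0, 4.2]
gripper_width: 0.1
grasp_force: 3.3
```

```bash
python3 look.py
```

```text
tcp dock [-71.7   4.3] F [-6.3 -0.   4.2] 5.4
side 51 [354.9 252.4] label dock [3.  5.2]
```

step_arm(motion=[{"slide":[1,0,0],"dr":[0,0,0],"jaw":0},{"slide":[2,0,0],"dr":[0,0,0],"jaw":0},{"slide":[3,0,0],"dr":[0,0,0],"jaw":0},{"slide":[3,0,0],"dr":[0,0,0],"jaw":0},{"slide":[3,0,0],"dr":[0,0,0],"jaw":0},{"slide":[3,0,0],"dr":[0,0,0],"jaw":0},{"slide":[3,0,0],"dr":[0,0,0],"jaw":0},{"slide":[3,0,0],"dr":[0,0,0],"jaw":0}])

```text
clock: 6.5
position: [551.8, 28.6, 27.5]
ee_rot: [0.998, 0.057, -0.005, 0.001]
contact_force: [-12.2, 0.3, 7.2]
gripper_width: -0.1
grasp_force: 5.9
```

```bash
python3 look.py
```

```text
tcp dock [-71.7   3.9] F [-12.2   0.3   7.2] 6.5
side 52 [354.8 252.4] label dock [2.8 5.1]
```

The case is home: force is 12 N with no further travel, and the TCP at -71.7 matches -60-11. Next I back off, rise, and go round to the outside of the lever.

step_arm(motion=[{"slide":[-12,0,0],"dr":[0,0,0],"jaw":0},{"slide":[-38,0,0],"dr":[0,0,0],"jaw":0},{"slide":[-66,0,-6],"dr":[0,0,0],"jaw":0},{"slide":[-68,-20,-26],"dr":[0,0,0],"jaw":0},{"slide":[-68,-60,-46],"dr":[0,0,0],"jaw":0},{"slide":[-68,-100,-66],"dr":[0,0,0],"jaw":0},{"slide":[-68,-130,-66],"dr":[0,0,0],"jaw":0},{"slide":[-68,-141,-66],"dr":[0,0,0],"jaw":0}])

```text
clock: 7.6
position: [473.9, 164.1, 95.0]
ee_rot: [0.998, 0.059, 0.002, -0.001]
contact_force: [0.5, 0.6, 0.2]
gripper_width: 0.1
grasp_force: 0.0
```

```bash
python3 look.py pics/g.png; python3 -c "
from h import *;print(arm.read_state()['position'],arm.read_state()['ee_rot'])"
```

```text
tcp dock [-133.5  147.6] F [0.5 0.6 0.2] 7.6
top 52 [320.9 214.5] label dock [-0.5  0.8]
side 52 [354.8 252.4] label dock [2.8 5.1]
[473.38046157 162.96032509  94.34122918] [ 9.98261790e-01  5.89307720e-02  6.67520080e-04 -3.41772537e-04]
```

View pics/g.png

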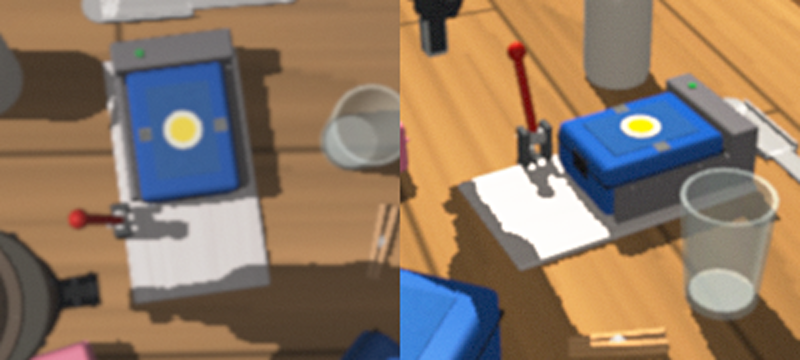

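The case is home (label at dock x of about 0) and the lever is still open. I'm moving into the lever's plane and starting to push it.

step_arm(motion=[{"slide":[20,0,0],"dr":[0,0,0],"jaw":0},{"slide":[45,0,0],"dr":[0,0,0],"jaw":0},{"slide":[61,0,0],"dr":[0,0,0],"jaw":0},{"slide":[61,12,0],"dr":[0,0,0],"jaw":0},{"slide":[61,24,0],"dr":[0,0,0],"jaw":0},{"slide":[61,34,0],"dr":[0,0,0],"jaw":0},{"slide":[61,44,0],"dr":[0,0,0],"jaw":0},{"slide":[61,54,0],"dr":[0,0,0],"jaw":0}])

```text
clock: 8.7
position: [540.0, 115.0, 95.0]
ee_rot: [0.998, 0.058, 0.001, -0.0]
contact_force: [-0.1, 2.8, 1.8]
gripper_width: -0.0
grasp_force: 1.3
```

```bash
python3 look.py pics/i.png
```

```text
tcp dock [-73.4  91.1] F [-0.1  2.8  1.8] 8.7
side 51 [354.9 252.4] label dock [3.  5.2]
```

View pics/i.png

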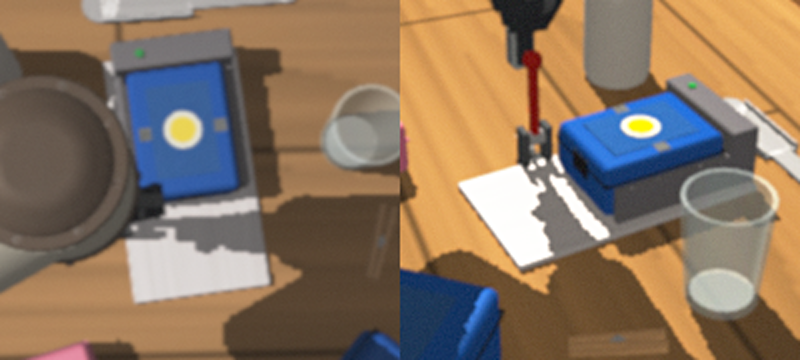

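The lever is moving with the finger (now nearly upright, about 3 N). I'll continue past centre.

step_arm(motion=[{"slide":[0,10,0],"dr":[0,0,0],"jaw":0},{"slide":[0,20,0],"dr":[0,0,0],"jaw":0},{"slide":[0,30,0],"dr":[0,0,0],"jaw":0},{"slide":[0,40,0],"dr":[0,0,0],"jaw":0},{"slide":[0,50,1],"dr":[0,0,0],"jaw":0},{"slide":[0,60,2],"dr":[0,0,0],"jaw":0},{"slide":[0,68,3],"dr":[0,0,0],"jaw":0},{"slide":[0,70,3],"dr":[0,0,0],"jaw":0}])

```text
clock: 9.8
position: [547.9, 45.3, 91.2]
ee_rot: [0.998, 0.058, -0.0, 0.0]
contact_force: [-0.3, 0.1, -0.1]
gripper_width: -0.1
grasp_force: 0.0
```

```bash
python3 look.py pics/j.png
```

```text
tcp dock [-73.7  20.9] F [-0.3  0.1 -0.1] 9.8
side 52 [354.8 252.4] label dock [2.8 5.1]
```

View pics/j.png

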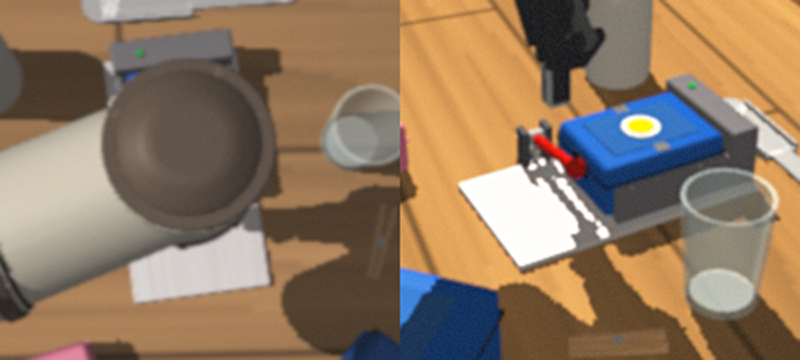

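The lever has snapped down across the case front, with the knob at side-view pixel (323.5,274). I'll raise the arm clear and check its position.

step_arm(motion=[{"slide":[0,0,-15],"dr":[0,0,0],"jaw":0},{"slide":[0,0,-40],"dr":[0,0,0],"jaw":0},{"slide":[-15,0,-65],"dr":[0,0,0],"jaw":0},{"slide":[-40,0,-90],"dr":[0,0,0],"jaw":0},{"slide":[-70,0,-110],"dr":[0,0,0],"jaw":0},{"slide":[-90,0,-120],"dr":[0,0,0],"jaw":0},{"slide":[-100,0,-120],"dr":[0,0,0],"jaw":0},{"slide":[-100,0,-120],"dr":[0,0,0],"jaw":0}])

```text
clock: 10.9
position: [448.4, 34.4, 211.6]
ee_rot: [0.998, 0.058, 0.0, -0.0]
contact_force: [0.6, -0.3, -0.1]
gripper_width: 0.1
grasp_force: 0.0
```

```bash
python3 look.py
python3 - <<'E'
from h import *
c,n=np.cos(.116),np.sin(.116)
for y,z in((-13,44),(-5,60)):print(proj("side",np.array([623.5-72*c-n*y,33-72*n+c*y,z])))
print([(x[0].tolist()) for x in blobs(optics.get_image("side"),lambda b,g,r:(r>90)&(g<40)&(b<50))])
E
```

```text
tcp dock [-173.8   21.7] F [ 0.6 -0.3 -0.1] 10.9
top 67 [321.1 214.2] label dock [-0.   0.5]
side 52 [354.8 252.4] label dock [2.8 5.1]
[322.29680108 274.48528176]
[320.0819396  264.30137134]
[[303, 258, 25, 21, 154]]
```

The knob is where the locked position predicts, the case is home and the arm is clear, so I'm handing in.

```bash
python3 -c "
from bench import arm
print(arm.job_done())"
```

```text
the job is handed in; nothing more can be done
None
```

The case is fully home and the lever has snapped over to its locked position. I handed the job in at about 11 s with the arm clear; the hand-in returned no verdict.

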